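# Open both doors of the bench tool cupboard

## Robot

A 6-joint arm with a two-finger parallel gripper is mounted at the origin on the work surface. World frame = base frame: x ahead of the robot, y to its left, z up, the work surface at z = 0. Lengths are in mm, angles in degrees, forces in N, time in s.
With the tool pointing down it reaches from about 350 to 850 mm from the base axis. Payload 8.1 kg.
Tool frame: the origin (TCP) lies on the centre line of the jaws, within the pads' length; the fingertips stand 11 mm ahead of it and the grasp point (between the pads) lies 8 mm behind it; z points along the fingers, y is the direction in which the jaws open and shut (so a half turn about z gives the same grasp; the last joint's range is limited). The gripper opens to 85 mm and grips with 20 to 120 N. Pads are 22 mm wide; open, the fingers measure 114 mm over their backs; the gripper's body (76 mm by 85 mm) begins 54 mm behind the grasp point. The pads swing forward as they close: fully open they stand 13 mm farther back than shut.
Start: joints at [69.763, 7.471, 85.268, -0, 87.261, -4.893], TCP at [158.744, 578.624, 242.292] pointing down, gripper open.
Joint ranges: [-169.43, 169.43], [-51.17, 129.36], [1.28, 143.12], [-76.62, 256.62], [0, 156.53], [-152.29, 152.29]. Speed limits (degrees/s): [136.94, 136.94, 159.86, 180, 180, 180].

## Interface

Orientations are given as [roll, pitch, yaw] about the fixed x, y, z axes, in that order (R = Rz(yaw) Ry(pitch) Rx(roll)).
In Python, from bench import telemetry, viewer, r gives the robot as it stands.
- The arm moves only by the shell command python3 -m inch 'ROWS' [FORCE]. ROWS is JSON, a list of rows, each a list of 3 entries, a list of its own where there are three numbers: the shift along the tool's x, y, z in cm, then the turn, a rotation vector about the tool's x, y, z in rad, then the opening, from 0 (shut) to 1 (fully open). A call has 1 to 20 rows; each row is the pose to reach, as a shift and turn from the pose commanded when the call began, along the tool's axes at that moment; what a row does not reach only later rows make up. A row lasts 1/10 s, in which the tool goes at most 50 mm and 8.59 degrees, less where a joint would pass 70% of its speed; a pose out of reach is approached as far as the arm can. A call with a gripper value outside its range is refused whole. The fingers move at their own pace and stop on an object; FORCE is the grip in N (left out, the last holds). Time passes only in rows, so rows that repeat a pose let the fingers close. It gives the time, the measured TCP pose, the force and the opening at its end, in the units of the state.
- telemetry.sense(): the state, without advancing time (a new reading comes with each control period).
- viewer.snapshot(name): name is "scene" or "top" or "wrist"; returns the picture (400x640x3 uint8, red, green, blue); there is no depth.
- viewer.camera_model(name): a dict with "fx", "fy", "cx", "cy" (pixels), "cam_to_world" (4x4, takes a point from camera to world coordinates); the wrist camera has in their place "mount" (4x4, takes a point from camera to tool coordinates, whose origin is the TCP and whose axes are the flange's). Camera axes: x right, y down, z forward; pixel columns grow to the right and rows downward; lengths in mm; the calibration is good to about 2 mm. A picture is of the moment at which its call begins: read the wrist's pose just before it. camera_model takes no time and is no camera call.
- r.hand_in(): hands the job in, once; it reports no verdict.
The state is a dict: "time": time; "joint_pos": joint angles; "qd": joint speeds; "joint_efforts": joint torques, N m; "tool_pos": TCP position; "tcp_rot": TCP orientation; "ft_force": force on the tool from outside, world axes, zero at the start; "wrist_torque": the same for the moment, N m; "finger_gap": finger opening in mm.
Only numpy, scipy, OpenCV 4.12 (cv2) and the standard library are available. Lean on these libraries where they do the work, as an engineer would, in place of code of your own. Each camera call takes 0.05 s, during which the arm holds its last target.

## Task

Open up the steel tool cupboard that faces you on the bench: swing its active (right-hand) door wide open by the handle, then draw fully up the bolt which that door was hiding on the edge of the passive (left-hand) door, and swing the passive door wide open too. Never force the passive door against its bolt. Leave both doors standing about square to the cupboard's front or further open, with the bolt still up, and do not disturb the loose tools on the bench and in the tray on top.

Things in the scene. Friction and masses are not known exactly. Their poses are not given: they have to be found in the camera images.
- cupboard: Low grey sheet-steel tool cupboard, fixed, 360 mm wide, 238 deep, 255 high, with an open tray top (tray floor 170 mm high, front lip 180, side and back walls 255). Origin on the bench under the carcass centre; -x points out of its front (to the robot), +y left, z up. Two hollow door pans 32 mm deep, front faces at x = -134 mm, 45 to 255 mm high; right y -178 to 17, left y 20 to 178.
- active_door (a joint): Opening angle of the right-hand (active) door, rad: 0 shut, grows to 2.0 as its free edge swings towards the robot and to the right (counter-clockwise from above). Friction hinge of about 0.2 N m: it needs only 1 to 2 N at the handle and stays where it is left. It may start a little ajar.
- passive_door (a joint): Opening angle of the left-hand (passive) door, rad: 0 shut, grows to 2.0 as its free edge swings towards the robot and to the left (clockwise from above). Same hinge friction; stays where it is left. While the bolt is down it cannot open. It has no handle: it is pulled by the bolt's grip.
- flush_bolt (a joint): Lift of the passive door's slide bolt, m: 0 fully down in the sill (15 mm deep), 0.024 fully up against its stop; its tip clears the sill from about 0.016. Stiff: it needs about 5 N to lift and stays where it is left. It rides on the passive door.
- handle (a point): Grip point of the active door's handle: a vertical round steel bar 14 mm thick, 120 mm long, its axis 35 mm off the door's face; bar top 247 mm, this point 215 mm above the bench. Two short round stays (10 mm, at 238 and 139 mm height) join it to the door. 158 mm along the door from the hinge line, 69 mm in front of it. Axes turn with the door (the cupboard's when shut).
- active_hinge (a point): Point on the vertical hinge line of the active door, at the cupboard's right front edge (150 mm above the bench).
- bolt_grip (a point): Middle of the bolt's upright round steel grip, 18 mm thick, 44 mm tall, 225 mm above the bench when down; a 10 mm rod runs below. It stands 28 mm past the edge of the passive door's front, 17 mm behind its face, otherwise free; tongue and guides below end at 186 mm. Hidden in the active door (its top edge covers it) while that is shut. 191 mm along the door from the hinge line, 17 mm in front.
- passive_hinge (a point): Point on the vertical hinge line of the passive door, at the cupboard's left front edge (150 mm above the bench).
- flat_file: Loose file with wooden handle, 255 mm long, up to 27 mm thick, lying on the bench in front of the cupboard, low enough for the doors to pass over it. Leave alone. Origin where blade meets handle.
- half_round_file: Another loose file, 245 mm long, likewise lying in front. Leave alone. Origin where blade meets handle.
- hammer: Loose hammer lying on the bench to the right. Leave alone.
- screwdriver: Loose screwdriver lying on the bench to the left. Leave alone.
- oil_bottle: Loose amber oil bottle, 52 mm across and 115 mm tall, on the bench to the right. Leave alone.
- vice_cheek: Loose wooden board 160 x 55 x 16 mm lying on the bench at the right. Leave alone.
- paste_tin: Loose round tin, 72 mm across and 45 mm tall, in the cupboard's top tray. Leave alone.
- machinist_square: Loose steel square, 100 x 130 mm, up to 18 mm thick, lying in the cupboard's top tray. Leave alone.

How it is judged (in metres and radians):
On the way, in this order (a step that is already met when the one before it is completed fails the run):
1. the active (right) door has been swung open while the bolt is still down and the passive door shut (value of joint active_door above 0.9 rad and value of joint flush_bolt below 0.008 m and value of joint passive_door below 0.06 rad), for 0.2 s.
2. the bolt has been drawn up (over 16 mm) with the passive door still shut (value of joint flush_bolt above 0.016 m and value of joint passive_door below 0.15 rad), for 0.05 s.
At the end, for the whole second after the job is handed in: Both doors stand still, each open by more than 1.2 rad (about 70 degrees), and the bolt is still up by more than 13 mm (value of joint each of active_door, passive_door above 1.2 rad and value of joint flush_bolt above 0.013 m and velocity of joint active_door between -0.05 and 0.05 rad/s and velocity of joint passive_door between -0.05 and 0.05 rad/s); the robot touches nothing.
It fails at once if the passive door is forced open (over 0.06 rad) while its bolt is still down (under 8 mm up) (value of joint passive_door above 0.06 rad and value of joint flush_bolt below 0.008 m).
It fails at once if a loose tool on the bench is pushed more than 40 mm (distance of any of flat_file, half_round_file, hammer, screwdriver, oil_bottle, vice_cheek from where it was at the start of the episode above 0.04 m).
It fails at once if the tin or the square in the top tray is pushed more than 40 mm (distance of any of paste_tin, machinist_square from where it was at the start of the episode above 0.04 m).
It also fails if it takes over 51 s, if anything falls off the work surface, if the arm or the gripper's body presses on something with over 40 N, if the wrist force passes 120 N, or if a joint passes its speed limit or range.

## Working session

There is one attempt and no reset: what is moved stays moved. The work goes in short steps, Python scripts to look and compute and a shell command to move; the robot and the scene stay as the last step left them, time stands still between calls to the robot, and variables do not carry over. Pictures are saved under pics/ and viewed, and the job is handed in when it is done.

```bash
ls; mkdir -p pics; python3 - <<'E'
from bench import telemetry, viewer, r
import cv2
print(telemetry.sense())
for n in("scene","top","wrist"):
    cv2.imwrite(f"pics/{n}0.png",viewer.snapshot(n)[:,:,::-1]); print(n,viewer.camera_model(n))
E
```

```text
pics
{'time': 0.0, 'joint_pos': array([ 6.97638328e+01,  7.51660999e+00,  8.53303681e+01,  5.55236114e-04,
        8.72611671e+01, -4.89419602e+00]), 'qd': array([ 0.08797686,  0.11182312, -0.05414554,  0.02695351,  0.1155745 ,
        0.04353701]), 'joint_efforts': array([ 8.52688117e-04, -5.69406223e+01, -5.00544047e+01, -2.89044856e-04,
        1.47302588e-02, -2.35202185e-05]), 'tool_pos': array([158.54815448, 578.11691678, 241.21832002]), 'tcp_rot': array([-1.79892296e+02, -9.77903222e-03,  1.64657993e+02]), 'ft_force': array([ 0.07658629,  0.29347947, -1.08760905]), 'wrist_torque': array([-0.03876867,  0.04837399, -0.01427411]), 'finger_gap': 85.5673853261913}
scene {'fx': 496.03037547817075, 'fy': 496.03037547817075, 'cx': 310.65478749579887, 'cy': 204.403116354772, 'cam_to_world': array([[ 8.60751783e-01, -4.29825345e-01,  2.72683957e-01,
         5.32071232e+01],
       [-5.08872992e-01, -7.39697126e-01,  4.40336734e-01,
        -7.49465742e+02],
       [ 1.24356502e-02, -5.17782130e-01, -8.55422130e-01,
         1.62934759e+03],
       [ 0.00000000e+00,  0.00000000e+00,  0.
[... 264 characters left out ...]
2098e-01, -8.13969294e-03, -1.13815204e-02,
         1.87131566e+01],
       [ 1.17456888e-02, -4.61873544e-02, -9.98863738e-01,
         1.23715562e+03],
       [ 0.00000000e+00,  0.00000000e+00,  0.00000000e+00,
         1.00000000e+00]])}
wrist {'fx': 315.5639321552272, 'fy': 315.5639321552272, 'cx': 319.1504528932881, 'cy': 197.82807579072994, 'mount': array([[ 6.55263461e-05, -9.51958650e-01, -3.06226590e-01,
         7.92596687e+01],
       [ 9.99999997e-01,  5.26521697e-05,  5.03015021e-05,
         2.04100321e-01],
       [-3.17614556e-05, -3.06226593e-01,  9.51958651e-01,
        -1.31146931e+02],
       [ 0.00000000e+00,  0.00000000e+00,  0.00000000e+00,
         1.00000000e+00]])}
```

View pics/top0.png

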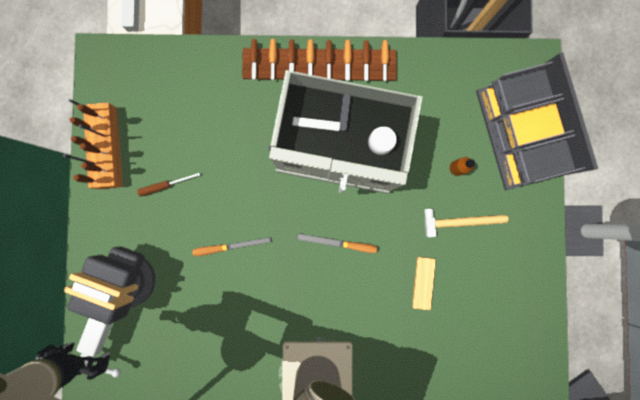

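View pics/scene0.png

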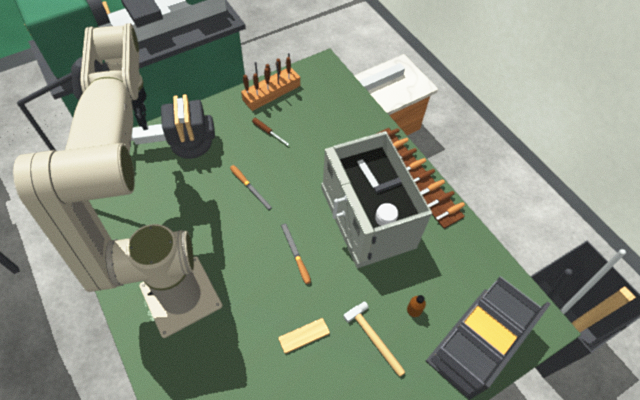

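View pics/wrist0.png

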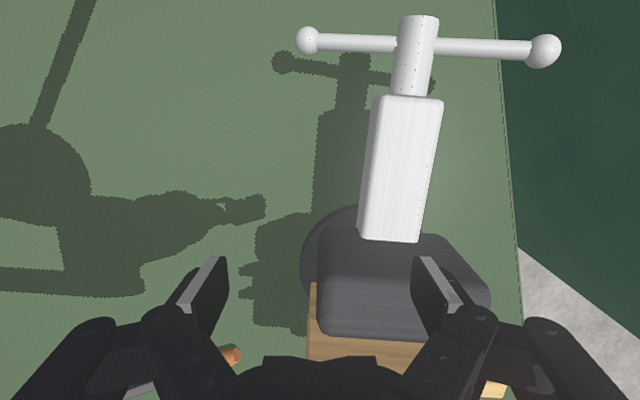

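```bash
python3 - <<'E'
import cv2
a=cv2.imread("pics/top0.png")[60:210,250:440]; cv2.imwrite("pics/top0z.png",cv2.resize(a,None,fx=4,fy=4,interpolation=cv2.INTER_CUBIC))
a=cv2.imread("pics/scene0.png")[120:280,310:450]; cv2.imwrite("pics/scene0z.png",cv2.resize(a,None,fx=3.7,fy=3.7,interpolation=cv2.INTER_CUBIC))
E
```

```text
(no output)
```

View pics/top0z.png

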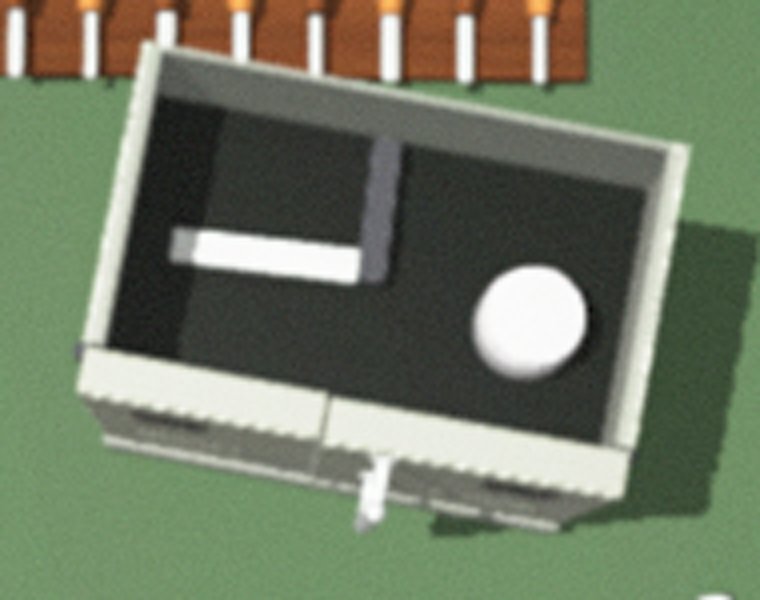

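View pics/scene0z.png

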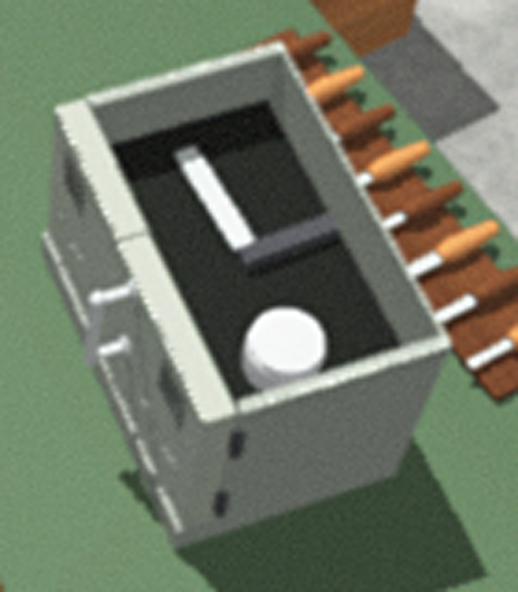

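```bash
cat > h.py <<'E'
import numpy as np
from bench import telemetry, viewer, r
from scipy.spatial.transform import Rotation as Rn
def ray(name,u,v,st=None):
    m=viewer.camera_model(name)
    d=np.array([(u-m['cx'])/m['fx'],(v-m['cy'])/m['fy'],1])
    if name=='wrist':
        T=np.eye(4);T[:3,:3]=Rn.from_euler('xyz',st['tcp_rot'],degrees=True).as_matrix();T[:3,3]=st['tool_pos'];T=T@m['mount']
    else: T=m['cam_to_world']
    return T[:3,3],T[:3,:3]@d
def plane(name,u,v,z,st=None):
    o,d=ray(name,u,v,st); return o+d*(z-o[2])/d[2]
def proj(name,p,st=None):
    m=viewer.camera_model(name)
    if name=='wrist':
        T=np.eye(4);T[:3,:3]=Rn.from_euler('xyz',st['tcp_rot'],degrees=True).as_matrix();T[:3,3]=st['tool_pos'];T=T@m['mount']
    else: T=m['cam_to_world']
    q=np.linalg.inv(T)@np.append(p,1); return np.array([m['fx']*q[0]/q[2]+m['cx'],m['fy']*q[1]/q[2]+m['cy']])
def two(n1,a,n2,b,s1=None,s2=None):
    o1,d1=ray(n1,*a,s1);o2,d2=ray(n2,*b,s2)
    A=np.c_[d1,-d2];t=np.linalg.lstsq(A,o2-o1,rcond=None)[0]
    p,q=o1+d1*t[0],o2+d2*t[1]; return (p+q)/2,np.linalg.norm(p-q)
E
python3 - <<'E'
from h import *
np.set_printoptions(precision=1,suppress=True)
z=lambda x,y:(x/4+250-.375,y/4+60-.375)
P={k:plane('top',*z(*v),255) for k,v in dict(BL=(147,42),BR=(690,147),FL=(78,392),FR=(622,497),seam=(324,440)).items()}
for k in P: print(k,P[k])
s=lambda x,y:(x/3.7+310-.36,y/3.7+120-.36)
for k,v in dict(BL=(282,44),BR=(447,345),FL=(57,105),FR=(203,422)).items(): print('scene',k,plane('scene',*s(*v),255))
d=lambda a,b:(np.linalg.norm(P[a]-P[b]),np.degrees(np.arctan2(*(P[a]-P[b])[1::-1])))
for a,b in [('BL','BR'),('FL','FR'),('BL','FL'),('BR','FR')]: print(a,b,d(a,b))
print('handle top',plane('top',*z(366,516),247),two('top',z(378,462),'scene',s(130,290)), two('top',z(364,515),'scene',s(97,298)))
E
```

```text
BL [880.1  87.5 255. ]
BR [ 815.1 -265.3  255. ]
FL [651.3 129.2 255. ]
FR [ 586.8 -220.4  255. ]
seam [621.8 -28.8 255. ]
scene BL [877.5  84.6 255. ]
scene BR [ 808.3 -263.1  255. ]
scene FL [651.3 130.3 255. ]
scene FR [ 582.6 -219.1  255. ]
BL BR (np.float64(358.80193248248895), np.float64(79.563050431043))
FL FR (np.float64(355.4540228758317), np.float64(79.5452951175362))
BL FL (np.float64(232.5758983380185), np.float64(-10.315598274215088))
BR FR (np.float64(232.70304643887926), np.float64(-11.140003573939865))
handle top [573.8 -56.6 247. ] (array([610.4, -65.3, 230.6]), np.float64(1.1276738129356791)) (array([577.4, -57.3, 232. ]), np.float64(3.743858799381638))
```

```bash
cat >> h.py <<'E'
def delta(p,yaw,st=None):
    st=st or telemetry.sense()
    R0=Rn.from_euler('xyz',st['tcp_rot'],degrees=True); R1=Rn.from_euler('xyz',[180,0,yaw],degrees=True)
    return np.round(R0.inv().apply(np.array(p)-st['tool_pos'])/10,2),np.round((R0.inv()*R1).as_rotvec(),3)
E
python3 - <<'E'
from h import *
print(delta([578,-58,330],-10.6))
E
python3 -m inch '[[[0,0,-4],[0,0,0.1],1],[[0,0,-8.8],[0,0,0.25],1],[[-4,-3.5,-8.8],[0,0,0.4],1],[[-57.3,-50.3,-8.8],[0,0,3.06],1],[[-57.3,-50.3,-8.8],[0,0,3.06],1],[[-57.3,-50.3,-8.8],[0,0,3.06],1],[[-57.3,-50.3,-8.8],[0,0,3.06],1],[[-57.3,-50.3,-8.8],[0,0,3.06],1],[[-57.3,-50.3,-8.8],[0,0,3.06],1],[[-57.3,-50.3,-8.8],[0,0,3.06],1],[[-57.3,-50.3,-8.8],[0,0,3.06],1],[[-57.3,-50.3,-8.8],[0,0,3.06],1],[[-57.3,-50.3,-8.8],[0,0,3.06],1],[[-57.3,-50.3,-8.8],[0,0,3.06],1],[[-57.3,-50.3,-8.8],[0,0,3.06],1],[[-57.3,-50.3,-8.8],[0,0,3.06],1],[[-57.3,-50.3,-8.8],[0,0,3.06],1],[[-57.3,-50.3,-8.8],[0,0,3.06],1],[[-57.3,-50.3,-8.8],[0,0,3.06],1],[[-57.3,-50.3,-8.8],[0,0,3.06],1]]' 60
python3 -c "
from h import *
print(delta([578,-58,330],-10.6),telemetry.sense()['joint_pos'])"
```

```text
(array([-57.28, -50.27,  -8.79]), array([-0.000e+00,  2.000e-03,  3.059e+00]))
time: 2.15
tool_pos: [578.2, -59.0, 329.4]
tcp_rot: [-180.0, 0.1, -4.8]
ft_force: [-0.4, 1.1, -0.2]
finger_gap: 85.5
(array([-0.03, -0.1 , -0.06]), array([-0.   ,  0.002,  0.101])) [-1.08820806e+01  3.53400232e+00  8.04574917e+01  3.41556291e-03
  9.61024948e+01  8.39303425e+01]
```

```bash
python3 -m inch '[[[0,0,0],[0,0,0.1],1],[[0,0,0],[0,0,0.1],1],[[0,0,0],[0,0,0.1],1]]' 
python3 - <<'E'
from h import *
import cv2,json
st=telemetry.sense(); cv2.imwrite("pics/w1.png",viewer.snapshot('wrist')[:,:,::-1])
cv2.imwrite("pics/s1.png",cv2.resize(viewer.snapshot('scene')[100:300,280:480][:,:,::-1],None,fx=3,fy=3))
print(st['tool_pos'],st['tcp_rot'])
for n,p in dict(top=(580,-58.7,247),FC=(618,-45.5,255),Fr=(618-32.7,-45.5-175,255),Fl=(650.7,129.5,255)).items(): print(n,proj('wrist',p,st))
E
```

```text
time: 2.45
tool_pos: [578.1, -58.0, 330.0]
tcp_rot: [-180.0, 0.0, -9.9]
ft_force: [-0.1, -1.0, 0.2]
finger_gap: 85.5
[578.12003023 -58.03431205 330.03702782] [-1.79999409e+02  2.55624951e-02 -9.91447024e+00]
top [320.0026804  206.78724461]
FC [290.52122769 160.66740004]
Fr [559.01235627 163.78568411]
Fl [ 20.38923037 157.53005874]
```

View pics/w1.png

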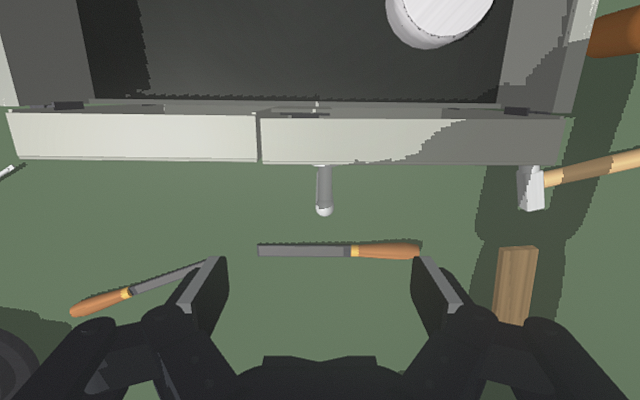

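View pics/s1.png

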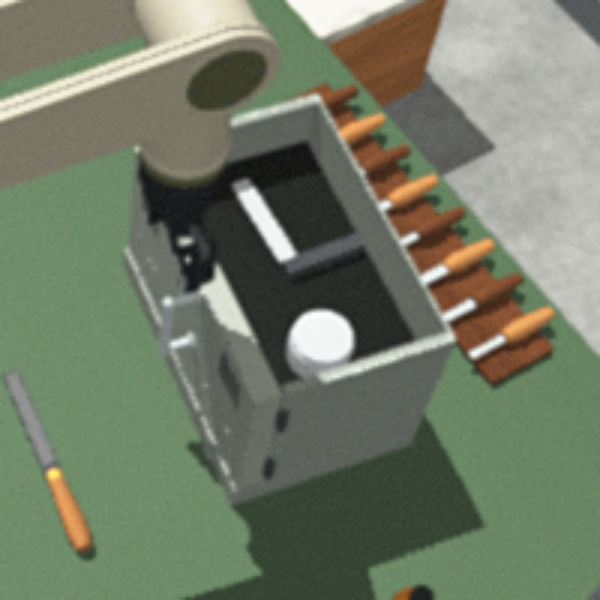

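```bash
python3 - <<'E'
from h import *
np.set_printoptions(precision=1,suppress=True)
st=telemetry.sense()
a=plane('wrist',568,164.5,255,st);b=plane('wrist',261,163.5,255,st);c=plane('wrist',7,158,255,st);d=plane('wrist',256,162.5,255,st)
print(a,b,c,d,plane('wrist',324,210,247,st))
for p,q in((a,b),(d,c),(a,c)): v=q-p; print(np.linalg.norm(v),np.degrees(np.arctan2(v[1],v[0])))
E
```

```text
[ 583.7 -226.5  255. ] [619.5 -25.8 255. ] [652.1 138.5 255. ] [620.8 -22.7 255. ] [577.1 -61.1 247. ]
203.89485360926508 79.86547981912307
164.20241838431127 79.00395930809213
371.3710635551641 79.3824225197901
```

```bash
python3 -m inch '[[[0,0.2,4],[0,0,0.012],1],[[0,0.2,8],[0,0,0.012],1],[[0,0.2,10],[0,0,0.012],1],[[0,0.2,12],[0,0,0.012],1],[[0,0.2,12],[0,0,0.012],1],[[0,0.2,12],[0,0,0.012],0.15],[[0,0.2,12],[0,0,0.012],0.15],[[0,0.2,12],[0,0,0.012],0.0],[[0,0.2,12],[0,0,0.012],0.0],[[0,0.2,12],[0,0,0.012],0.0],[[0,0.2,12],[0,0,0.012],0.0],[[0,0.2,12],[0,0,0.012],0.0],[[0,0.2,12],[0,0,0.012],0.0]]' 40
python3 - <<'E'
from h import *
import cv2
st=telemetry.sense(); cv2.imwrite("pics/w2.png",viewer.snapshot('wrist')[:,:,::-1])
print(st['wrist_torque'],st['joint_pos'])
E
```

```text
time: 3.85
tool_pos: [578.6, -61.7, 211.4]
tcp_rot: [179.9, -0.2, -10.8]
ft_force: [1.4, -6.7, 0.2]
finger_gap: 12.7
[-0.94199334 -0.22519366  0.13074979] [-11.05665415   5.45591484  90.6772757   -0.12601118  83.70716665
  89.7852792 ]
```

View pics/w2.png

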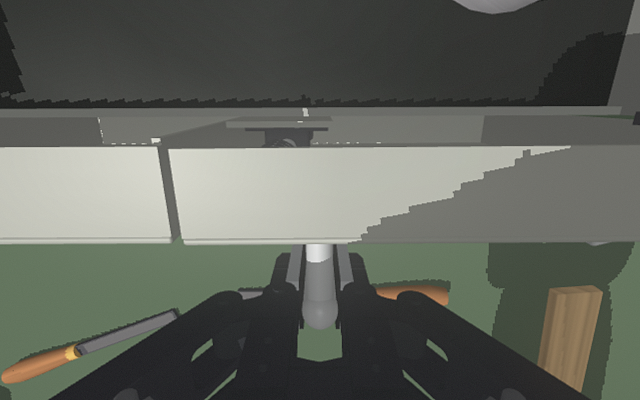

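```bash
python3 - <<'E'
import numpy as np
for f in np.r_[.04,np.arange(.1,1.75,.1)]:
    c,s=np.cos(f),np.sin(f); x=-69*c-158*s+69; y=-69*s+158*c-158
    print(round(f,2),round(x/10,1),round(-y/10,1))
E
```

```text
0.04 -0.6 0.3
0.1 -1.5 0.8
0.2 -3.0 1.7
0.3 -4.4 2.7
0.4 -5.6 3.9
0.5 -6.7 5.2
0.6 -7.7 6.7
0.7 -8.6 8.2
0.8 -9.2 9.7
0.9 -9.8 11.4
1.0 -10.1 13.1
1.1 -10.3 14.8
1.2 -10.3 16.5
1.3 -10.2 18.2
1.4 -9.8 19.9
1.5 -9.3 21.6
1.6 -8.7 23.2
1.7 -7.9 24.7
```

```bash
python3 -m inch '[[[-0.6,0.3,0],[0,0,-0.04],0],[[-1.5,0.8,0],[0,0,-0.1],0],[[-3.0,1.7,0],[0,0,-0.2],0],[[-4.4,2.7,0],[0,0,-0.3],0],[[-5.6,3.9,0],[0,0,-0.4],0],[[-5.6,3.9,0],[0,0,-0.4],0]]' 
python3 - <<'E'
from h import *
st=telemetry.sense(); print(st['wrist_torque'],st['joint_pos'],st['ft_force'])
E
```

```text
time: 4.5
tool_pos: [515.7, -90.6, 211.4]
tcp_rot: [179.8, -0.1, 12.2]
ft_force: [6.0, -7.7, -2.4]
finger_gap: 13.0
[-1.03361683 -0.79907613  0.10297631] [-15.47259757  -3.68310502  99.91173389  -0.15141468  83.53221996
  62.30607647] [ 5.96131605 -7.74877469 -2.43226405]
```

```bash
python3 - <<'E'
import numpy as np
rot=lambda f:np.array([[np.cos(f),-np.sin(f)],[np.sin(f),np.cos(f)]])
r0=np.array([-69,158.])
r1=r0  # in door frame
for f in np.r_[np.arange(.1,1.25,.1),1.25]:
    d=rot(f)@r0-r0; print(round(f,2),round(d[0]/10,1),round(-d[1]/10,1))
E
```

```text
0.1 -1.5 0.8
0.2 -3.0 1.7
0.3 -4.4 2.7
0.4 -5.6 3.9
0.5 -6.7 5.2
0.6 -7.7 6.7
0.7 -8.6 8.2
0.8 -9.2 9.7
0.9 -9.8 11.4
1.0 -10.1 13.1
1.1 -10.3 14.8
1.2 -10.3 16.5
1.25 -10.3 17.4
```

```bash
python3 -m inch '[[[-1.5,0.8,0],[0,0,-0.1],0],[[-3.0,1.7,0],[0,0,-0.2],0],[[-4.4,2.7,0],[0,0,-0.3],0],[[-5.6,3.9,0],[0,0,-0.4],0],[[-6.7,5.2,0],[0,0,-0.5],0],[[-7.7,6.7,0],[0,0,-0.6],0],[[-8.6,8.2,0],[0,0,-0.7],0],[[-9.2,9.7,0],[0,0,-0.8],0],[[-9.8,11.4,0],[0,0,-0.9],0],[[-10.1,13.1,0],[0,0,-1.0],0],[[-10.3,14.8,0],[0,0,-1.1],0],[[-10.3,16.5,0],[0,0,-1.2],0],[[-10.3,17.4,0],[0,0,-1.25],0],[[-10.3,17.4,0],[0,0,-1.25],0],[[-10.3,17.4,0],[0,0,-1.25],0]]' 
python3 - <<'E'
from h import *
st=telemetry.sense(); print(st['wrist_torque'],st['joint_pos'],st['ft_force'])
import cv2
cv2.imwrite("pics/t3.png",cv2.resize(viewer.snapshot('top')[60:260,200:480][:,:,::-1],None,fx=2.8,fy=2.8))
E
```

```text
time: 6.0
tool_pos: [452.9, -280.1, 211.4]
tcp_rot: [179.8, 0.0, 83.8]
ft_force: [5.7, 0.6, 0.3]
finger_gap: 12.7
[ 0.13426396 -0.75252684 -0.03457303] [-3.73031357e+01 -2.25155786e+00  9.85304208e+01  8.53315067e-02
  8.35322283e+01 -3.10722196e+01] [5.7010178  0.58627068 0.31473066]
```

View pics/t3.png

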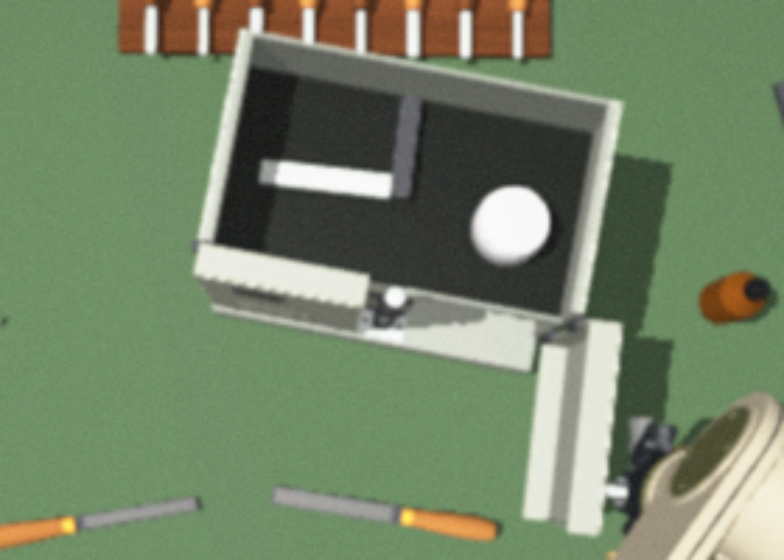

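```bash
python3 -m inch '[[[0,0,0],[0,0,0],0.6],[[0,0,0],[0,0,0],0.6],[[0,0,0],[0,0,0],0.6],[[0,0,0],[0,0,0],0.6],[[0,0,-4],[0,0,0],0.6],[[0,0,-8],[0,0,0],0.6],[[0,0,-12],[0,0,0],1],[[0,0,-12],[0,0,0],1]]' 
python3 - <<'E'
from h import *
import cv2
print(plane('top',396/2.8+200-.3,296/2.8+60-.3,247))
s=viewer.snapshot('scene')
cv2.imwrite("pics/s4.png",cv2.resize(s[120:270,300:500][:,:,::-1],None,fx=4,fy=4,interpolation=cv2.INTER_CUBIC))
print(delta([632.7,-59.4,330],79.4))
print('pred pix scene',proj('scene',(632.7,-59.4,247)))
E
```

```text
time: 6.85
tool_pos: [453.3, -281.1, 337.6]
tcp_rot: [179.5, 0.3, 83.8]
ft_force: [0.8, -0.7, 0.5]
finger_gap: 78.1
[634.09860161 -56.33311397 247.        ]
(array([23.95, 15.49,  0.44]), array([0.006, 0.003, 0.076]))
pred pix scene [350.00650966 191.20109435]
```

View pics/s4.png

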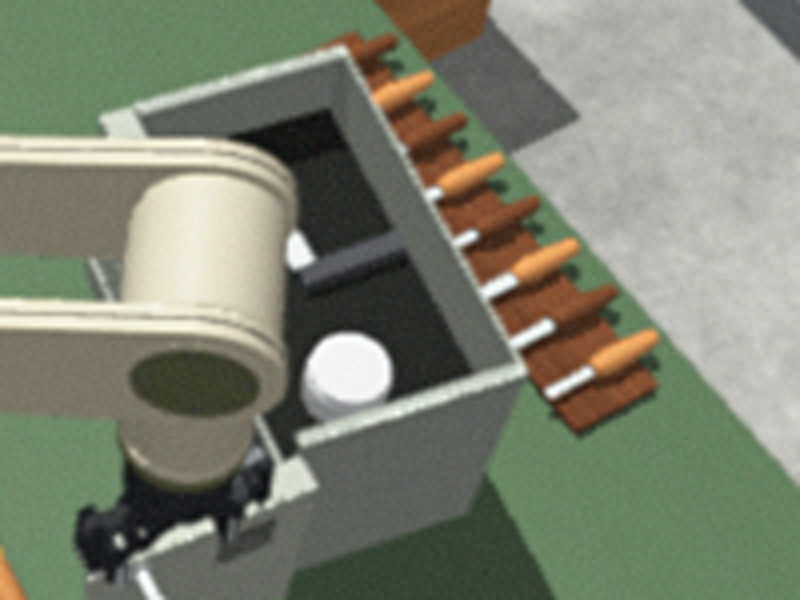

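```bash
python3 -m inch '[[[5,3.2,0.2],[0,0,0.02],1],[[9,5.8,0.4],[0,0,0.05],1],[[13,8.4,0.4],[0,0,0.076],1],[[17,11,0.4],[0,0,0.076],1],[[21,13.5,0.4],[0,0,0.076],1],[[24.1,15.4,0.6],[0,0,0.076],1],[[24.1,15.4,0.6],[0,0,0.076],1],[[24.1,15.4,0.6],[0,0,0.076],1]]' 
python3 - <<'E'
from h import *
import cv2
st=telemetry.sense(); cv2.imwrite("pics/w5.png",viewer.snapshot('wrist')[:,:,::-1])
print(st['tool_pos'],st['tcp_rot'],st['joint_pos'],proj('wrist',(633.5,-57.5,247),st))
E
```

```text
time: 7.7
tool_pos: [630.4, -55.9, 322.1]
tcp_rot: [-179.8, 0.0, 79.5]
ft_force: [-0.4, 0.5, 0.3]
finger_gap: 85.5
[630.42216324 -55.93636607 322.14269125] [-1.79814910e+02  2.15778489e-02  7.95076868e+01] [-9.69998242e+00  1.17512361e+01  7.22597481e+01 -1.91271409e-02
  9.61743865e+01  7.90339131e-01] [325.34778691 215.96054238]
```

View pics/w5.png

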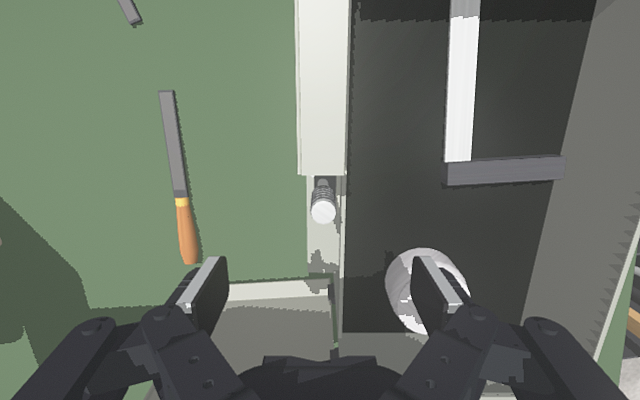

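```bash
python3 - <<'E'
from h import *
st=telemetry.sense()
p=plane('wrist',323,212,247,st); print(p, plane('wrist',297,173,255,st),plane('wrist',345,173,255,st))
for q in (p,(633,-56.5,247)): print(delta([q[0],q[1],217],79.4))
E
```

```text
[632.22776265 -55.48921212 247.        ] [621.00435336 -23.06193575 255.        ] [651.47999649 -28.73057884 255.        ]
(array([ 0.18,  0.2 , 10.58]), array([-0.002,  0.001,  0.001]))
(array([ 0.09,  0.29, 10.58]), array([-0.002,  0.001,  0.001]))
```

```bash
python3 -m inch '[[[0.1,0.25,3],[0,0,0],0.6],[[0.1,0.25,5],[0,0,0],0.6],[[0.1,0.25,7],[0,0,0],0.6],[[0.1,0.25,8.5],[0,0,0],0.6],[[0.1,0.25,10],[0,0,0],0.6],[[0.1,0.25,10.6],[0,0,0],0.6],[[0.1,0.25,10.6],[0,0,0],0.6],[[0.1,0.25,10.6],[0,0,0],0.3],[[0.1,0.25,10.6],[0,0,0],0.2],[[0.1,0.25,10.6],[0,0,0],0],[[0.1,0.25,10.6],[0,0,0],0],[[0.1,0.25,10.6],[0,0,0],0],[[0.1,0.25,10.6],[0,0,0],0]]' 50
python3 - <<'E'
from h import *
import cv2
st=telemetry.sense(); cv2.imwrite("pics/w6.png",viewer.snapshot('wrist')[:,:,::-1])
print(st['tool_pos'],st['ft_force'],st['wrist_torque'])
E
```

```text
time: 9.05
tool_pos: [633.1, -56.2, 219.2]
tcp_rot: [-180.0, 0.0, 79.4]
ft_force: [-5.9, 0.2, 1.6]
finger_gap: 16.7
[633.07120353 -56.16749493 219.23333024] [-5.90561785  0.15053179  1.61761376] [0.05115822 0.74195052 0.02042147]
```

View pics/w6.png

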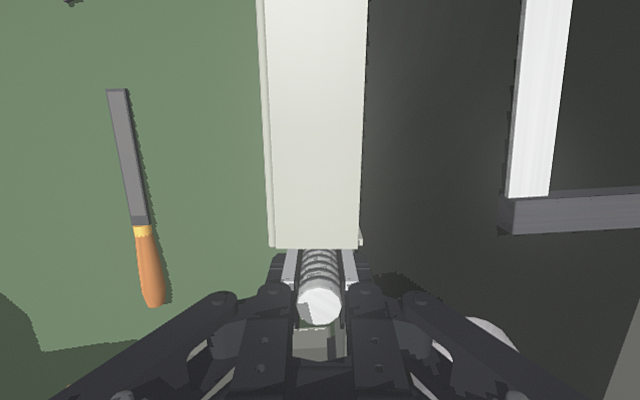

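```bash
python3 -m inch '[[[0,0,0],[0,0,0],0],[[0,0,-0.4],[0,0,0],0],[[0,0,-0.8],[0,0,0],0],[[0,0,-1.2],[0,0,0],0],[[0,0,-1.6],[0,0,0],0],[[0,0,-2.0],[0,0,0],0],[[0,0,-2.3],[0,0,0],0],[[0,0,-2.3],[0,0,0],0],[[0,0,-2.3],[0,0,0],0]]' 80
python3 - <<'E'
from h import *
import cv2
st=telemetry.sense(); cv2.imwrite("pics/w7.png",viewer.snapshot('wrist')[:,:,::-1])
print(st['tool_pos'],st['ft_force'],st['wrist_torque'])
E
```

```text
time: 10.0
tool_pos: [633.0, -56.2, 241.3]
tcp_rot: [-179.9, -0.0, 79.4]
ft_force: [-6.9, 1.1, -4.2]
finger_gap: 15.7
[633.045474   -56.1927279  241.31248603] [-6.90851999  1.13417037 -4.24372265] [0.12372942 0.76542197 0.00163798]
```

View pics/w7.png

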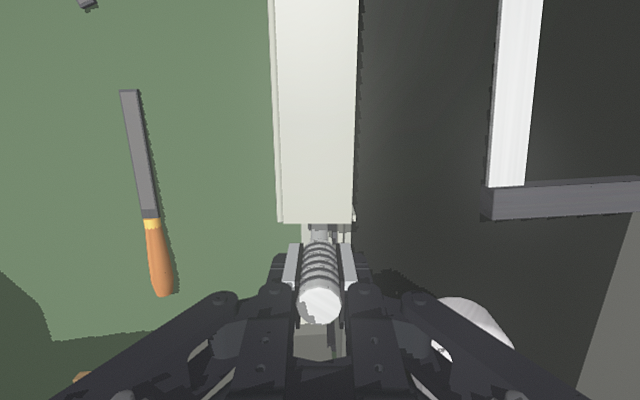

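```bash
python3 - <<'E'
import numpy as np
rot=lambda f:np.array([[np.cos(f),np.sin(f)],[-np.sin(f),np.cos(f)]])
r0=np.array([-17,-191.])
for f in np.r_[.04,np.arange(.1,1.75,.1)]:
    d=rot(f)@r0-r0; print(round(f,2),round(d[1]/10,1),round(d[0]/10,1))
E
python3 -m inch '[[[0,0,-0.1],[0,0,0],0],[[0,0,-0.2],[0,0,0],0],[[0,0,-0.2],[0,0,0],0]]'
```

```text
0.04 0.1 -0.8
0.1 0.3 -1.9
0.2 0.7 -3.8
0.3 1.4 -5.6
0.4 2.2 -7.3
0.5 3.2 -8.9
0.6 4.3 -10.5
0.7 5.6 -11.9
0.8 7.0 -13.2
0.9 8.6 -14.3
1.0 10.2 -15.3
1.1 12.0 -16.1
1.2 13.8 -16.7
1.3 15.6 -17.2
1.4 17.5 -17.4
1.5 19.4 -17.5
1.6 21.4 -17.3
1.7 23.2 -17.0
time: 10.35
tool_pos: [632.9, -56.2, 241.5]
tcp_rot: [-179.9, -0.0, 79.4]
ft_force: [0.3, 1.5, -18.8]
finger_gap: 16.0
```

```bash
python3 -m inch '[[[0,0,0.15],[0,0,0],0],[[0.1,-0.8,0.15],[0,0,0.04],0],[[0.3,-1.9,0.15],[0,0,0.1],0],[[0.7,-3.8,0.15],[0,0,0.2],0],[[1.4,-5.6,0.15],[0,0,0.3],0],[[2.2,-7.3,0.15],[0,0,0.4],0],[[2.2,-7.3,0.15],[0,0,0.4],0]]'
python3 - <<'E'
from h import *
st=telemetry.sense()
print(st['joint_pos'],st['ft_force'],st['wrist_torque'])
E
```

```text
time: 11.05
tool_pos: [564.0, -20.6, 241.5]
tcp_rot: [-179.9, 0.1, 56.3]
ft_force: [-2.5, -2.4, -15.8]
finger_gap: 16.1
[-7.27725767e+00  2.07700746e+00  9.10476860e+01 -3.83763136e-02
  8.69564421e+01  2.63858431e+01] [ -2.47053979  -2.40888234 -15.78098079] [-0.32334759  0.29647544 -0.03887383]
```

```bash
python3 -m inch '[[[0.3,-1.9,0],[0,0,0.1],0],[[0.7,-3.8,0],[0,0,0.2],0],[[1.4,-5.6,0],[0,0,0.3],0],[[2.2,-7.3,0],[0,0,0.4],0],[[3.2,-8.9,0],[0,0,0.5],0],[[4.3,-10.5,0],[0,0,0.6],0],[[5.6,-11.9,0],[0,0,0.7],0],[[7.0,-13.2,0],[0,0,0.8],0],[[8.6,-14.3,0],[0,0,0.9],0],[[10.2,-15.3,0],[0,0,1.0],0],[[12.0,-16.1,0],[0,0,1.1],0],[[13.8,-16.7,0],[0,0,1.2],0],[[13.8,-16.7,0],[0,0,1.2],0],[[13.8,-16.7,0],[0,0,1.2],0]]'
python3 - <<'E'
from h import *
import cv2
st=telemetry.sense()
print(st['joint_pos'],st['ft_force'],st['wrist_torque'])
cv2.imwrite("pics/t8.png",cv2.resize(viewer.snapshot('top')[60:260,200:480][:,:,::-1],None,fx=2.8,fy=2.8))
E
```

```text
time: 12.45
tool_pos: [500.7, 187.8, 241.4]
tcp_rot: [-180.0, 0.3, -12.1]
ft_force: [-14.1, 5.0, -9.3]
finger_gap: 16.2
[ 14.96232748  -2.41549595  95.54053104   0.15340445  87.10872372
 117.05937655] [-14.14880645   5.01518355  -9.34236291] [0.67034277 1.91644491 0.00279909]
```

View pics/t8.png

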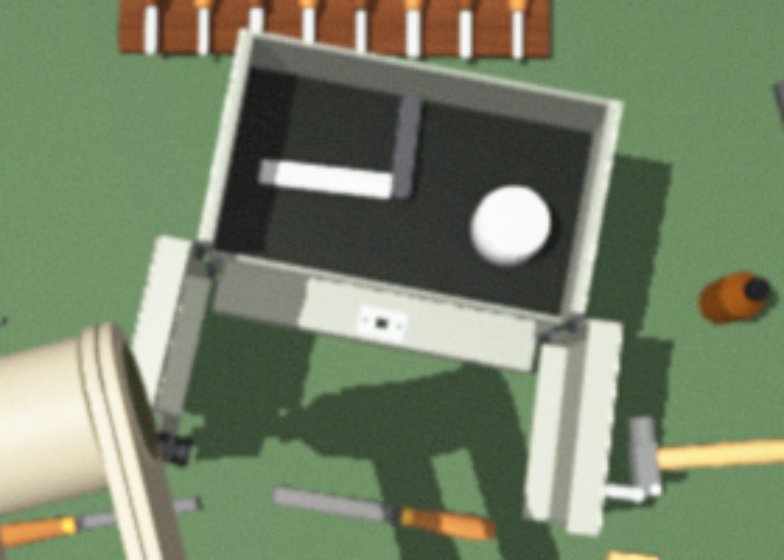

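```bash
python3 -m inch '[[[0,0,0],[0,0,0],0.6],[[0,0,0],[0,0,0],0.7],[[0,0,0],[0,0,0],0.7],[[0,0,0],[0,0,0],0.7],[[0,0,0],[0,0,0],0.7],[[0,0,-2],[0,0,0],0.7],[[0,0,-5],[0,0,0],0.7],[[0,0,-9],[0,0,0],0.7],[[0,0,-12],[0,0,0],0.7],[[0,0,-12],[0,0,0],0.7],[[0,0,-12],[0,0,0],0.7]]'
python3 - <<'E'
from h import *
import cv2
st=telemetry.sense()
print(st['ft_force'],st['joint_pos'])
cv2.imwrite("pics/w9.png",viewer.snapshot('wrist')[:,:,::-1])
cv2.imwrite("pics/s9.png",cv2.resize(viewer.snapshot('scene')[100:320,200:480][:,:,::-1],None,fx=2.7,fy=2.7))
E
```

```text
time: 13.6
tool_pos: [503.2, 186.1, 362.7]
tcp_rot: [-179.9, -0.1, -12.3]
ft_force: [0.8, 0.1, -1.1]
finger_gap: 59.6
[ 0.75995551  0.1343616  -1.09685585] [ 1.48185282e+01 -3.53830536e+00  8.40945564e+01 -1.33876589e-03
  9.93146445e+01  1.17095165e+02]
```

View pics/w9.png

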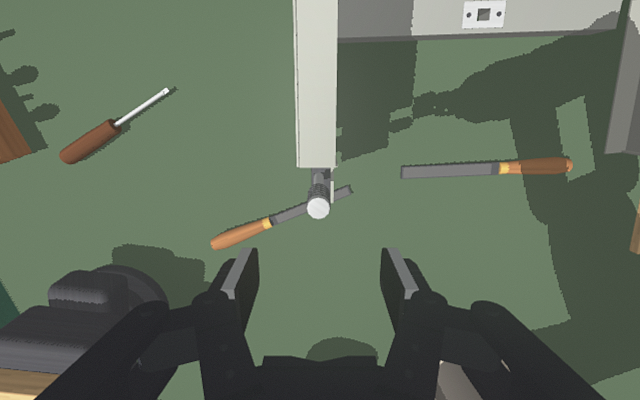

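View pics/s9.png

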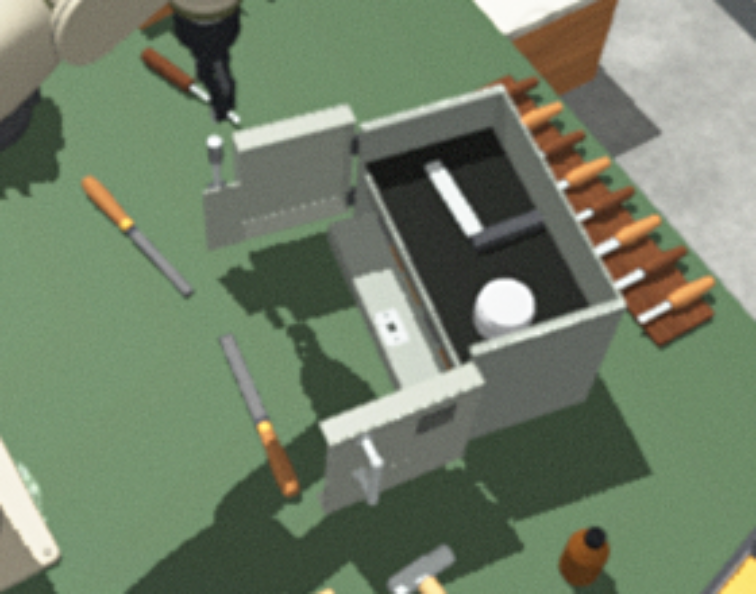

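```bash
python3 - <<'E'
from h import *
st=telemetry.sense()
print(two('wrist',(318,208),'scene',(214/2.7+199.7,141/2.7+99.7),st))
print(r.hand_in())
E
```

```text
(array([500.20850975, 187.20942164, 267.58428384]), np.float64(0.540732177247431))
the job is handed in; nothing more can be done
None
```

I opened both doors and drew the bolt fully up, then handed the job in at about 13.7 s of the 51 s allowed. No verdict was reported.

- **Active door:** I swung it by its handle through about 1.65 rad while the bolt was still down. The top picture showed it standing about square to the cupboard's front.
- **Bolt:** I lifted it until it met its stop, where the force rose to about 19 N, with the passive door still shut. After release, the top of its grip measured about 268 mm high from two views. It starts at 247 mm, so it is about 21 mm up, which is clear of the 13 mm needed.
- **Passive door:** I swung it by the bolt's grip through about 1.6 rad. The pictures showed it also standing about square.
- **Robot clear:** The gripper was released and raised about 12 cm, and the wrist force was back near zero.
- **Loose tools:** By eye, none had moved. I did not measure their positions.

One check disagreed: an early wrist view made the cupboard's front about 4% wider than the top view did (371 mm against 355 mm). I relied mainly on the top view for where to reach, and both grasps still landed well.

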